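Sweep the stray nuts off the sorting board into the catch tray

TASK

Four loose hex nuts lie on the sorting board at the assembly bench. With closed fingers, push or sweep all four along the board and over its open end so that they drop into the low, empty catch tray docked there; do not pick any of them up. Leave the electronics module standing on the board, the pot and the screwdriver where they are.

Things in the scene. Friction and masses are not known exactly. Their poses are not given: they have to be found in the camera images.
- board: fixed sorting board, plywood, flat brown deck, 244 mm along its x, 280 mm along its y. Origin at the centre of its underside, on the table; deck top at z = 36 mm. Rims 10 mm thick stand 12 mm above the deck along both long sides (x = -117, +117 mm). The ends at y = -140 and +140 mm are open: the catch tray stands against one, the stock bin against the other, either way round.
- tray: fixed low empty catch tray, black plastic, outside 244 (x) by 120 (y) by 34 mm high, walls and floor 4 mm thick. Origin at the centre of its underside, on the table; axes parallel to the board's, centre at y = +201 or -201 mm in the board's frame. Its rim is 2 mm below the deck and 1 mm from the board's end: what is pushed over that end falls in.
- stock_bin: fixed black plastic stock bin full of other nuts (fixed, not part of the job), 244 (x) by 120 (y) by 65 mm high; its wall stands 29 mm above the deck and closes the board's end away from the tray. Origin at the centre of its underside, 201 mm from the board's centre, axes parallel to the board's.
- nut1: loose steel hex nut, 24 mm across flats, 28 mm across corners, 13 mm thick, about 33 g, lying flat on the deck in any turn. Origin at its centre, 6.5 mm above what it lies on; z is the axis of its bore. The four are alike and slide freely; at the start each is 55 to 80 mm to one side of the board's long middle line, 40 mm or more from the next, clear of rims and module.
- nut2: loose steel hex nut, 24 mm across flats, 28 mm across corners, 13 mm thick, about 33 g, lying flat on the deck in any turn. Origin at its centre, 6.5 mm above what it lies on; z is the axis of its bore. The four are alike and slide freely; at the start each is 55 to 80 mm to one side of the board's long middle line, 40 mm or more from the next, clear of rims and module.
- nut3: loose steel hex nut, 24 mm across flats, 28 mm across corners, 13 mm thick, about 33 g, lying flat on the deck in any turn. Origin at its centre, 6.5 mm above what it lies on; z is the axis of its bore. The four are alike and slide freely; at the start each is 55 to 80 mm to one side of the board's long middle line, 40 mm or more from the next, clear of rims and module.
- nut4: loose steel hex nut, 24 mm across flats, 28 mm across corners, 13 mm thick, about 33 g, lying flat on the deck in any turn. Origin at its centre, 6.5 mm above what it lies on; z is the axis of its bore. The four are alike and slide freely; at the start each is 55 to 80 mm to one side of the board's long middle line, 40 mm or more from the next, clear of rims and module.
- module: loose electronics module, a black block 36 mm (x) by 60 mm (y) with a green board on top, 30 mm high in all, 0.25 kg, standing about the middle of the deck between the nuts. To be left alone. Origin at the centre of its underside.
- pot: loose black round pot, 76 mm across, 85 mm high, with a wooden stick that leans out to 135 mm high; on the table to the right of the work (lesser y). To be left alone. Origin at the centre of its underside.
- driver: loose screwdriver lying on the table to the left of the work (greater y), about 200 mm long, under 40 mm high. To be left alone. Its long axis is its x.

How it is judged (in metres and radians):
At the end, for the whole second after the job is handed in: All four nuts lie inside the catch tray, their centres within its walls and below 30 mm above the table, at rest; module, pot and screwdriver each within 15 mm of where they started (x of nut1 in the frame of tray between -0.118 and 0.118 m and y of nut1 in the frame of tray between -0.056 and 0.056 m and z of nut1 in the frame of tray between 0 and 0.03 m and linear speed of each of nut1, nut2, nut3, nut4 below 0.02 m/s and x of nut2 in the frame of tray between -0.118 and 0.118 m and y of nut2 in the frame of tray between -0.056 and 0.056 m and z of nut2 in the frame of tray between 0 and 0.03 m and x of nut3 in the frame of tray between -0.118 and 0.118 m and y of nut3 in the frame of tray between -0.056 and 0.056 m and z of nut3 in the frame of tray between 0 and 0.03 m and x of nut4 in the frame of tray between -0.118 and 0.118 m and y of nut4 in the frame of tray between -0.056 and 0.056 m and z of nut4 in the frame of tray between 0 and 0.03 m and distance of each of module, pot, driver from where it was at the start of the episode below 0.015 m); the robot touches nothing.
It fails at once if a nut was lifted: its centre rose more than 22 mm above the board's deck (height (world z) of any of nut1, nut2, nut3, nut4 above 0.058 m).
It fails at once if the module, the pot or the screwdriver was pushed more than 15 mm (distance of any of module, pot, driver from where it was at the start of the episode above 0.015 m).
It fails at once if the module or the pot was tipped (angle between any of module, pot's own z axis and vertical above 0.3 rad).
It also fails if it takes over 61 s, if anything falls off the work surface, if the arm or the gripper's body presses on something with over 40 N, if the wrist force passes 120 N, or if a joint passes its speed limit or range.

ROBOT

A 6-joint arm with a two-finger parallel gripper is mounted at the origin on the work surface. World frame = base frame: x ahead of the robot, y to its left, z up, the work surface at z = 0. Lengths are in mm, angles in degrees, forces in N, time in s.
With the tool pointing down it reaches from about 350 to 850 mm from the base axis. Payload 8.1 kg.
Tool frame: the origin (TCP) lies midway between the tips of the shut fingers; the grasp point (between the pads) lies grip_depth behind it (grip_depth is the distance from the TCP to the grasp point, in mm); z points along the fingers, y is the line along which they close (so a half turn about z gives the same grasp; the last joint's range is limited). The gripper opens to 85 mm and grips with 20 to 120 N. Pads are 22 mm wide; open, the fingers measure 114 mm over their backs; the gripper's body (76 mm by 85 mm) begins 54 mm behind the grasp point. The pads swing forward as they close: fully open they stand 13 mm farther back than shut.
Start: joints at [68.789, 7.471, 85.268, -0, 87.261, -4.893], TCP at [168.557, 575.842, 231.292] pointing down, gripper open.
Joint ranges: [-169.43, 169.43], [-51.17, 129.36], [1.28, 143.12], [-76.62, 256.62], [0, 156.53], [-152.29, 152.29]. Speed limits (degrees/s): [136.94, 136.94, 159.86, 180, 180, 180].

INTERFACE

Orientations are given as [roll, pitch, yaw] about the fixed x, y, z axes, in that order (R = Rz(yaw) Ry(pitch) Rx(roll)).
In Python, from bench import sense, snapshot, hand_in, grip_depth gives the robot as it stands. The module is installed in compiled form; this text tells all that it offers.
- The arm moves only by the tool apply_moves, never from a script. Its argument "series" is text: rows parted by semicolons, each of 5 numbers parted by spaces: the shift along the tool's x, y, z each as a share of 0.3 m, from -1 to 1, then the turn about the tool's z as a share of 2 rad, from -1 to 1, then the gripper's target within -1 to 1 (shut at 1, half-way at 0, fully open at -1). In form: tx ty tz twist gripper; .... A call has 1 to 5 rows; each row shifts and turns the commanded pose from where the row before left it, along the tool's axes as they then stand; what a row does not reach is not made up. A row lasts 1/12 s, in which the tool goes at most 41.7 mm and 7.16 degrees, less where a joint would pass 70% of its speed; a pose out of reach is approached as far as the arm can. A call with a number of a shift or a turn outside -1 to 1 is refused whole. A call with a gripper value outside its range is refused whole. The fingers move at their own pace and stop on an object; "squeeze" is the grip in N (left out, the last holds). Time passes only in rows, so rows that do not move let the fingers close. It gives the time, the measured TCP pose, the force, the opening and the grip force at its end, in the units of the state.
- sense(): the state, without advancing time (a new reading comes with each control period).
- snapshot(name): name is "scene" or "top" or "wrist"; returns a dict with "frame" (400x640x3 uint8, blue, green, red), "depth" (400x640 float32, mm along the optical axis (not along the pixel's ray), 0 where there is no reading), "intrinsics" (3x3 intrinsics, pixels), "dist" ([k1, k2, p1, p2, k3] as OpenCV has them; the pictures are not rectified), "extrinsics" (4x4, takes a point from camera to world coordinates); the wrist camera has in their place "tool_from_camera" (4x4, takes a point from camera to tool coordinates, whose origin is the TCP and whose axes are the flange's). Camera axes: x right, y down, z forward; pixel columns grow to the right and rows downward; lengths in mm; the calibration is good to about 2 mm. A picture is of the moment at which its call begins: read the wrist's pose just before it.
- hand_in(): hands the job in; it is judged then, once.
The state is a dict: "time": time; "joint_pos": joint angles; "qd": joint speeds; "joint_efforts": joint torques, N m; "tool_pos": TCP position; "tcp_rot": TCP orientation; "ft_force": force on the tool from outside, world axes, zero at the start; "wrist_torque": the same for the moment, N m; "finger_gap": finger opening in mm; "grip_force": force on a finger pad.
Only numpy, scipy, OpenCV 4.12 (cv2) and the standard library are available. Lean on these libraries where they do the work, as an engineer would, in place of code of your own. Each camera call takes 0.05 s, during which the arm holds its last target. There are 200 camera calls.

## Working session

There is one attempt and no reset: what is moved stays moved. The work goes in short steps, Python scripts to look and compute and a tool call to move; the robot and the scene stay as the last step left them, time stands still between calls to the robot, and variables do not carry over. Pictures are saved under pics/ and viewed, at most 10 in all, crops included, and the job is handed in when it is done.

Besides the shell and the picture viewer there is one more tool, called after "Call:" as name(argument=value, ...) on one line, values as JSON. apply_moves: Moves the arm, as the interface text tells. Its arguments: {"type":"object","properties":{"series":{"type":"string"},"squeeze":{"type":"number"}},"required":["series"]}

```bash
mkdir -p pics
python3 - <<'E'
from bench import *
import cv2,numpy as np
s=sense();print(s['tool_pos'],s['tcp_rot'],s['time'],grip_depth)
for n in("top","scene"):
    d=snapshot(n);cv2.imwrite(f'pics/{n}0.png',d['frame']);np.savez(f'{n}0.npz',**d)
    print(n,d['intrinsics'].tolist(),d['dist'],np.round(d['extrinsics'],3).tolist())
E
```

```text
[168.39270706 575.31624499 230.23444672] [-1.79894338e+02 -8.51397040e-03  1.63678891e+02] 0.0 18.700000000000003
top [[375.88111957780563, 0.0, 321.62061917299127], [0.0, 375.88111957780563, 199.70590586226672], [0.0, 0.0, 1.0]] [0.01939003 0.         0.         0.         0.        ] [[-0.006, -0.987, 0.16, 419.919], [-1.0, 0.01, 0.028, -34.661], [-0.029, -0.16, -0.987, 1096.852], [0.0, 0.0, 0.0, 1.0]]
scene [[449.6114013078893, 0.0, 314.65052297837315], [0.0, 449.6114013078893, 194.81065245507975], [0.0, 0.0, 1.0]] [-0.02309862  0.          0.          0.          0.        ] [[0.792, 0.472, -0.388, 1069.696], [0.611, -0.612, 0.502, -694.006], [-0.0, -0.634, -0.773, 1080.694], [0.0, 0.0, 0.0, 1.0]]
```

View pics/top0.png

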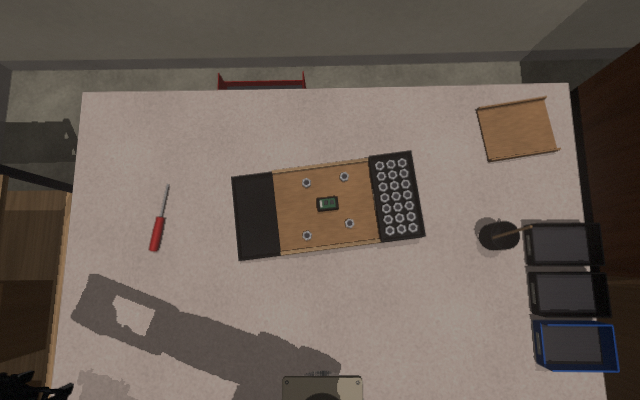

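The top view shows the tray at the left end of the board (greater y, around column 255) and the stock bin at the right end. The nuts are at about (306,183), (344,176), (350,223) and (307,236), with the module at (328,204). I'll measure these points next.

```bash
cat > h.py <<'E'
import cv2,numpy as np
def ray(d,pts,z):
    K,D,T=d['intrinsics'],d['dist'],d['extrinsics']
    u=cv2.undistortPoints(np.float64(pts).reshape(-1,1,2),K,D).reshape(-1,2)
    r=np.c_[u,np.ones(len(u))]@T[:3,:3].T; o=T[:3,3]
    return o+r*((z-o[2])/r[:,2])[:,None]
def cloud(d):
    h,w=d['depth'].shape; g=np.stack(np.meshgrid(np.arange(w),np.arange(h)),-1).reshape(-1,1,2).astype(float)
    u=cv2.undistortPoints(g,d['intrinsics'],d['dist']).reshape(-1,2)
    return ((np.c_[u,np.ones(len(u))]*d['depth'].reshape(-1,1))@d['extrinsics'][:3,:3].T+d['extrinsics'][:3,3]).reshape(h,w,3)
E
python3 - <<'E'
from h import *
d=dict(np.load('top0.npz'));P=cloud(d);f=d['frame']
cv2.imwrite('pics/crop0.png',cv2.resize(f[140:270,220:435],None,fx=3.6,fy=3.6,interpolation=cv2.INTER_CUBIC))
for x,y in [(306,183),(344,176),(350,223),(307,236),(328,204),(325,180),(325,230),(255,215),(395,195)]:
    print((x,y),P[y,x].round(),ray(d,[(x,y)],49)[0].round(1))
hsv=cv2.cvtColor(f,cv2.COLOR_BGR2HSV)
m=((P[...,2]>25)&(P[...,2]<75)).astype(np.uint8); m[:140]=0;m[270:]=0;m[:,:225]=0;m[:,435:]=0
q=P[(m>0)]; r=cv2.minAreaRect(np.float32(q[:,:2])); print(r,cv2.boxPoints(r))
b=((hsv[...,0]>5)&(hsv[...,0]<22)&(hsv[...,1]>85)).astype(np.uint8)&m
b=cv2.morphologyEx(b,cv2.MORPH_OPEN,np.ones((3,3)));q=P[b>0];r=cv2.minAreaRect(np.float32(q[:,:2]));print(r,b.sum(),np.median(q[:,2]))
bx=cv2.morphologyEx(b,cv2.MORPH_CLOSE,np.ones((41,41)))
n,l,st,c=cv2.connectedComponentsWithStats(cv2.erode(bx,np.ones((5,5)))&(1-b))
for i in range(1,n):
    if st[i,4]>20: print(st[i],c[i].round(1),ray(d,[c[i]],46)[0].round(1))
E
```

```text
(306, 183) [639.  39.  48.] [638.8  39.3  49. ]
(344, 176) [658. -69.  48.] [657.8 -69.1  49. ]
(350, 223) [523. -84.  49.] [523.4 -83.8  49. ]
(307, 236) [488.  36.  49.] [488.1  36.4  49. ]
(328, 204) [575. -23.  64.] [577.6 -22.8  49. ]
(325, 180) [650. -15.  36.] [646.9 -14.9  49. ]
(325, 230) [505. -14.  36.] [504.4 -13.9  49. ]
(255, 215) [554. 193.   2.] [548.4 183.3  49. ]
(395, 195) [ 601. -211.   51.] [ 601.3 -211.5   49. ]
((575.517822265625, -12.82025146484375), (244.9592742919922, 522.2443237304688), 6.9275898933410645) [[ 422.43713  231.62271]
 [ 485.4276  -286.80893]
 [ 728.5985  -257.2632 ]
 [ 665.60803  261.16843]]
((574.4638671875, -13.114028930664062), (242.80433654785156, 282.9474182128906), 6.975423812866211) 7814 36.58580962960673
[339 172  10  10  76] [343.8 176.2] [657.8 -68.5  46. ]
[302 178   9  10  74] [306.  182.4] [641.1  39.6  46. ]
[317 197  21  14 261] [327.  203.5] [579.5 -20.1  46. ]
[345 218  10  11  75] [349.2 222.9] [523.9 -81.8  46. ]
[302 230  10  11  76] [306.7 235. ] [491.2  37.4  46. ]
```

View pics/crop0.png

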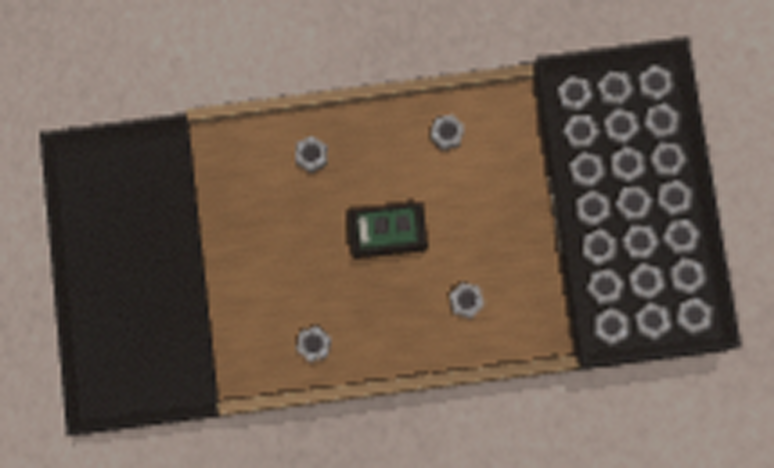

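Call:
apply_moves(series="0 0 0 0.058 1;0 0 0 0.058 1;0 0 0 0.058 1;0 0 0 0.058 1;0 0 0 0.058 1")

```text
time: 0.52
tool_pos: [168.4, 575.5, 230.7]
tcp_rot: [-179.9, 0.0, 130.1]
ft_force: [-0.2, -0.2, 0.2]
finger_gap: 25.4
grip_force: 0.0
```

Call:
apply_moves(series="0 0 0 0.058 1;0 0 0 0.058 1;0 0 0 0.058 1;0 0 0 0.058 1;0 0 0 0.058 1")

```text
time: 0.93
tool_pos: [168.5, 575.5, 230.6]
tcp_rot: [-180.0, 0.1, 96.9]
ft_force: [-0.1, -0.9, 0.1]
finger_gap: 0.0
grip_force: 0.0
```

Call:
apply_moves(series="0 0 0 0 1")

```text
time: 1.02
tool_pos: [168.4, 575.6, 230.7]
tcp_rot: [-180.0, 0.1, 96.9]
ft_force: [-0.7, -0.1, -0.4]
finger_gap: -0.1
grip_force: 0.0
```

Call:
apply_moves(series="-0.083 0.0538 0 0 1;-0.083 0.0538 0 0 1;-0.083 0.0538 0 0 1;-0.083 0.0538 0 0 1;-0.083 0.0538 0 0 1")

```text
time: 1.43
tool_pos: [264.7, 461.2, 230.9]
tcp_rot: [-180.0, 0.0, 97.5]
ft_force: [0.9, 1.0, 0.4]
finger_gap: 0.0
grip_force: 0.0
```

Call:
apply_moves(series="-0.083 0.0538 0 0 1;-0.083 0.0538 0 0 1;-0.083 0.0538 0 0 1;-0.083 0.0538 0 0 1;-0.083 0.0538 0 0 1")

```text
time: 1.85
tool_pos: [360.5, 347.8, 231.1]
tcp_rot: [-180.0, 0.0, 97.5]
ft_force: [-0.1, 0.3, 0.4]
finger_gap: 0.0
grip_force: 0.0
```

Call:
apply_moves(series="-0.083 0.0538 0 0 1;-0.083 0.0538 0 0 1;-0.083 0.0538 0 0 1;-0.083 0.0538 0 0 1;-0.083 0.0538 0 0 1")

```text
time: 2.27
tool_pos: [456.3, 234.4, 231.1]
tcp_rot: [-180.0, 0.0, 97.5]
ft_force: [0.7, 0.0, -0.0]
finger_gap: 0.1
grip_force: 0.0
```

Call:
apply_moves(series="-0.083 0.0538 0 0 1;-0.083 0.0538 0 0 1;-0.083 0.0538 0 0 1;-0.083 0.0538 0 0 1;-0.083 0.0538 0 0 1")

```text
time: 2.68
tool_pos: [552.0, 121.0, 231.0]
tcp_rot: [-180.0, -0.0, 97.5]
ft_force: [0.1, 0.2, 0.3]
finger_gap: -0.1
grip_force: 0.0
```

Call:
apply_moves(series="-0.083 0.0538 0 0 1;-0.083 0.0538 0 0 1;-0.083 0.0538 0 0 1;-0.083 0.0538 0 0 1;-0.083 0.0538 0 0 1")

```text
time: 3.1
tool_pos: [647.7, 7.7, 230.8]
tcp_rot: [-180.0, -0.0, 97.5]
ft_force: [0.4, 0.3, -0.5]
finger_gap: -0.1
grip_force: 0.0
```

```bash
cat >> h.py <<'E'
def tob(p):
    a=np.radians(6.93);d=np.asarray(p)[...,:2]-[575,-13];return np.round(d@np.array([[np.cos(a),-np.sin(a)],[np.sin(a),np.cos(a)]]),1)
E
python3 - <<'E'
from bench import *
from h import *
s=sense();print(s['tool_pos'],tob(s['tool_pos']),s['tcp_rot'])
d=snapshot('wrist');np.savez('w0.npz',**d,tp=s['tool_pos'],tr=s['tcp_rot']);cv2.imwrite('pics/w0.png',d['frame'])
E
```

```text
[647.6821396    7.7090879  230.81663348] [74.6 11.8] [-1.79963715e+02 -8.98638473e-03  9.74749772e+01]
```

View pics/w0.png

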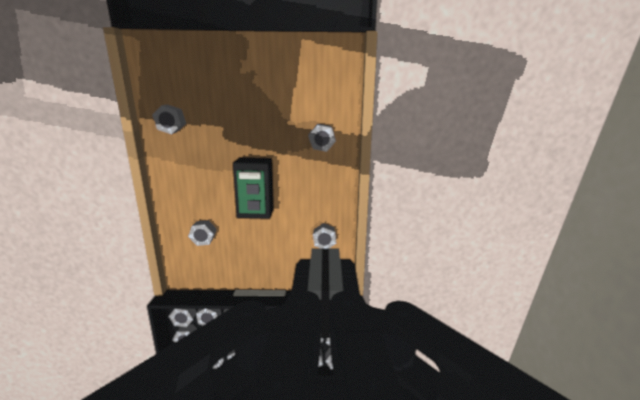

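The wrist view looks along the board. The nuts are at (322,137), (324,237), (202,233) and (168,120), and the module is at (253,188). I'll cross-check the positions using the wrist depth.

Run:
```python
from h import *
from scipy.spatial.transform import Rotation as R
d=dict(np.load('w0.npz'));T=np.eye(4);T[:3,:3]=R.from_euler('xyz',d['tr'],degrees=True).as_matrix();T[:3,3]=d['tp']
d['extrinsics']=T@d['tool_from_camera'];P=cloud(d)
B=tob(P.reshape(-1,3)).reshape(400,640,2);z=P[...,2]
for u,v in [(322,137),(324,237),(202,233),(168,120),(253,188)]:
    w=(slice(v-18,v+19),slice(u-18,u+19)) if u!=253 else (slice(145,225),slice(225,280))
    m=(z[w]>44)&(z[w]<80);b=B[w][m];print(b.min(0),b.max(0),((b.min(0)+b.max(0))/2).round(1),np.median(z[w][m]).round(1))
print('deck',z[260,240],z[100,260])
for v in (100,180,260):
    m=(z[v]>42)&(z[v]<52);print(v,B[v][m][[0,-1]])
```

```text
[58.9 32.5] [84.6 58. ] [71.8 45.2] 48.6
[ 62.4 -75.2] [ 87.6 -50.4] [ 75.  -62.8] 48.6
[-72.8 -73.5] [-45.3 -48. ] [-59.  -60.8] 48.7
[-90.3  47.9] [-64.4  75. ] [-77.4  61.4] 48.5
[-16.4 -36.6] [20.7 23.9] [ 2.2 -6.4] 62.6
deck 36.08258346773056 35.22115667711938
100 [[-121.5   79. ]
 [ 120.    81.6]]
180 [[-121.9    0.4]
 [ 120.6    2.1]]
260 [[-120.4  -91.9]
 [ 120.5  -90.3]]
```

Call:
apply_moves(series="-0.006 -0.0105 0.1 0.0048 1;0 0 0.1 0 1;0 0 0.1 0 1;0 0 0.1 0 1;0 0 0.1 0 1")

```text
time: 3.57
tool_pos: [643.8, 6.8, 79.6]
tcp_rot: [-180.0, -0.0, 96.9]
ft_force: [-0.3, -0.5, -0.4]
finger_gap: 0.3
grip_force: 0.0
```

Call:
apply_moves(series="0 0 0.06 0 1;0 0 0.04 0 1;0 0 0.02 0 1;0 0 0.01 0 1;0 0 0 0 1")

```text
time: 3.98
tool_pos: [644.6, 6.8, 42.8]
tcp_rot: [180.0, 0.0, 96.7]
ft_force: [0.4, -0.2, 0.4]
finger_gap: 0.4
grip_force: 0.0
```

Run:
```python
from bench import *
from h import *
s=sense();print(s['tool_pos'],tob(s['tool_pos']),s['tcp_rot'],s['ft_force'])
```

```text
[644.64486766   6.80483691  42.78904144] [71.5 11.3] [1.79960242e+02 6.22761364e-03 9.67296961e+01] [ 0.40875234 -0.1579068   0.37389608]
```

Call:
apply_moves(series="0.015 0 0.006 0 1;0.025 0 0 0 1;0.03 0 0 0 1;0.03 0 0 0 1;0.03 0 0 0 1")

```text
time: 4.4
tool_pos: [639.9, 46.8, 41.2]
tcp_rot: [179.9, 0.0, 96.7]
ft_force: [-0.2, -0.3, -0.0]
finger_gap: -0.3
grip_force: 0.2
```

Run:
```python
from bench import *
from h import *
s=sense();print(s['tool_pos'],tob(s['tool_pos']),s['tcp_rot'],s['ft_force'])
d=snapshot('top');cv2.imwrite('pics/t1.png',cv2.resize(d['frame'][140:270,220:435],None,fx=3.6,fy=3.6,interpolation=cv2.INTER_CUBIC))
```

```text
[639.89708877  46.84521215  41.19993367] [71.6 51.6] [1.79941441e+02 1.34186376e-03 9.66989091e+01] [-0.21197257 -0.26553122 -0.03378725]
```

View pics/t1.png

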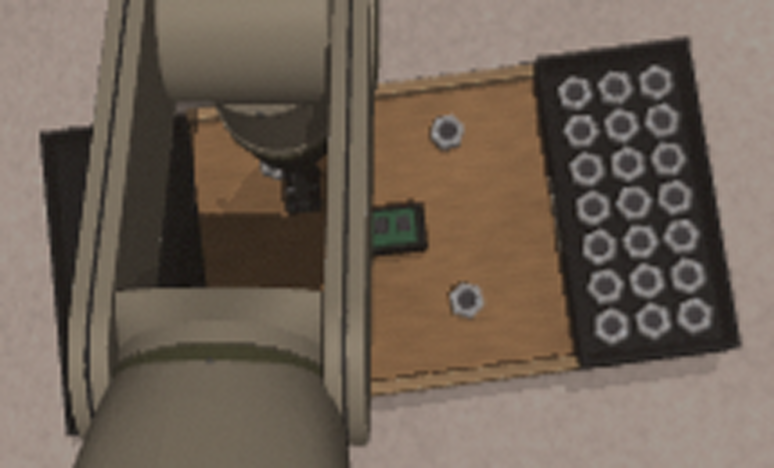

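The top view, though partly hidden by the arm, shows the nut at (270,168), ahead of the fingers. I'll continue the push.

Call:
apply_moves(series="0.03 0 0 0 1;0.03 0 0 0 1;0.03 0 0 0 1;0.03 0 0 0 1;0.03 0 0 0 1")

```text
time: 4.87
tool_pos: [634.3, 91.2, 40.4]
tcp_rot: [-180.0, -0.0, 96.7]
ft_force: [0.1, -0.6, -0.3]
finger_gap: 0.3
grip_force: 0.2
```

```bash
cat >> h.py <<'E'
def wrist(fn=None):
    from bench import sense,snapshot
    from scipy.spatial.transform import Rotation as R
    s=sense();d=snapshot('wrist');T=np.eye(4)
    T[:3,:3]=R.from_euler('xyz',s['tcp_rot'],degrees=True).as_matrix();T[:3,3]=s['tool_pos']
    d['extrinsics']=T@d['tool_from_camera']
    print(s['time'],np.round(s['tool_pos'],1),tob(s['tool_pos']),s['tcp_rot'].round(1) if hasattr(s['tcp_rot'],'round') else s['tcp_rot'])
    if fn: cv2.imwrite('pics/'+fn,d['frame'])
    P=cloud(d);B=tob(P.reshape(-1,3)).reshape(400,640,2);z=P[...,2];ok=d['depth']>0
    for nm,m in (('deck',(z>42)&(z<53)&(abs(B[...,1])<155)&(abs(B[...,0])<104)),
                 ('tray',(z>9)&(z<30)&(B[...,1]>150)&(B[...,1]<250)&(abs(B[...,0])<112))):
        n,l,st,c=cv2.connectedComponentsWithStats((m&ok).astype(np.uint8))
        for i in range(1,n):
            if st[i,4]>60:
                b=B[l==i];print(nm,st[i,4],b.min(0),b.max(0),((b.min(0)+b.max(0))/2).round(1),np.median(z[l==i]).round(1))
E
python3 -c "from h import *;wrist('w1.png')"
```

```text
4.8667 [634.3  91.2  40.4] [71.4 96.3] [-180.    -0.    96.7]
deck 2701 [ 55.6 106.1] [ 83.1 131.6] [ 69.4 118.8] 48.6
deck 90 [ 59.2 102.1] [ 65.7 103.7] [ 62.4 102.9] 50.4
deck 94 [ 79.6 102.1] [ 86.1 103.6] [ 82.8 102.8] 50.3
deck 2311 [-90.2  48.1] [-63.9  75.8] [-77.  62.] 48.4
```

View pics/w1.png

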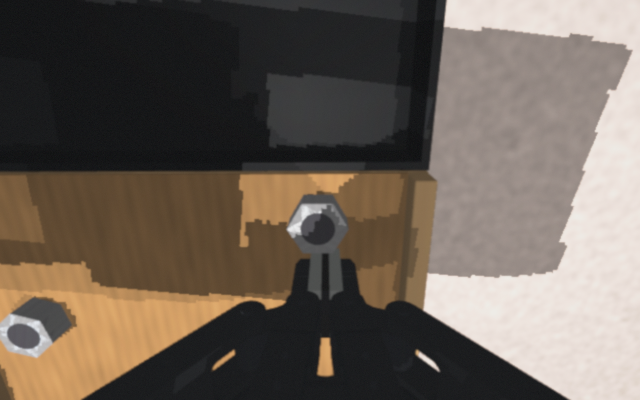

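The nut sits squarely ahead of the fingers at (317,223), with the board's edge at row 168. Now I'll push it over the edge.

Call:
apply_moves(series="0.03 -0.002 0 0 1;0.03 -0.002 0 0 1;0.03 0 0 0 1;0.03 0 0 0 1;0.02 0 0 0 1")

```text
time: 5.33
tool_pos: [628.1, 133.1, 40.5]
tcp_rot: [-180.0, -0.0, 96.7]
ft_force: [-0.4, 0.7, -0.1]
finger_gap: -0.0
grip_force: 0.0
```

Call:
apply_moves(series="0 0 -0.05 0 1;0 0 -0.1 0 1")

```text
time: 5.5
tool_pos: [624.8, 131.8, 81.8]
tcp_rot: [-179.5, 0.0, 96.7]
ft_force: [0.9, -0.5, -0.3]
finger_gap: 0.3
grip_force: 0.0
```

```bash
python3 -c "from h import *;wrist('w2.png')"
```

```text
5.5 [624.8 131.8  81.8] [ 66.9 137.8] [-179.5    0.    96.7]
deck 1263 [-90.9  48. ] [-64.1  75.7] [-77.5  61.8] 48.5
tray 1070 [ 53.9 152.4] [ 81.1 166.2] [ 67.5 159.3] 25.5
```

Call:
apply_moves(series="-0.0735 -0.0963 0 0 1;-0.0735 -0.0963 0 0 1;-0.0735 -0.0963 0 0 1;-0.0735 -0.0963 0 0 1;-0.0735 -0.0963 0 0 1")

```text
time: 5.97
tool_pos: [497.0, 4.4, 86.7]
tcp_rot: [179.9, 0.0, 96.7]
ft_force: [-0.5, -0.2, 1.3]
finger_gap: -0.1
grip_force: 0.0
```

Call:
apply_moves(series="0 0 0 0 1")

```text
time: 6.05
tool_pos: [493.1, 2.2, 85.0]
tcp_rot: [-179.8, 0.1, 96.5]
ft_force: [-0.7, -0.3, -1.1]
finger_gap: 0.1
grip_force: 0.0
```

```bash
python3 -c "from h import *;wrist()"
```

```text
6.05 [493.1   2.2  85. ] [-79.5  25. ] [-1.798e+02  1.000e-01  9.650e+01]
deck 1620 [-90.8  48. ] [-65.  75.] [-77.9  61.5] 48.6
deck 915 [-16.  -33.1] [20.5 24.4] [ 2.2 -4.4] 47.7
deck 1251 [ 62.1 -77.7] [ 88.2 -50. ] [ 75.2 -63.8] 48.3
```

View pics/w2.png

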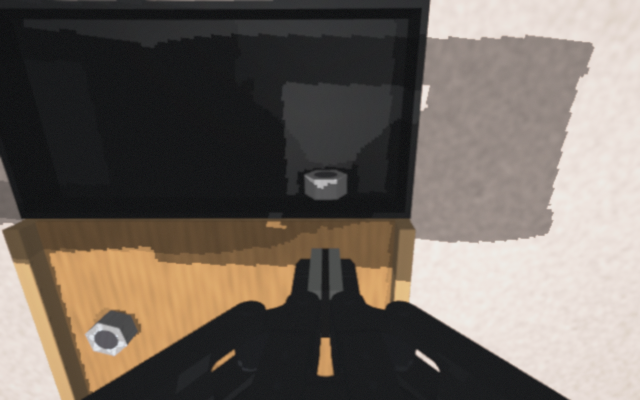

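The picture shows nut1 in the tray at (325,183), standing against the near wall. Next is nut4: align, descend and push.

Call:
apply_moves(series="0 0.005 0.06 0.001 1;0 0 0.04 0 1;0 0 0.03 0 1;0 0 0.015 0 1;0 0 0 0 1")

```text
time: 6.52
tool_pos: [498.3, 6.2, 40.6]
tcp_rot: [-179.8, -0.0, 96.6]
ft_force: [-0.3, 0.9, -0.3]
finger_gap: 0.2
grip_force: 0.0
```

Call:
apply_moves(series="0.015 0 0 0 1;0.025 0 0 0 1;0.03 0 0 0 1;0.03 0 0 0 1;0.03 0 0 0 1")

```text
time: 6.93
tool_pos: [494.9, 45.7, 42.5]
tcp_rot: [180.0, 0.0, 96.6]
ft_force: [1.2, -0.8, -0.3]
finger_gap: -0.0
grip_force: 0.1
```

```bash
python3 -c "from h import *;wrist()"
```

```text
6.9333 [494.9  45.7  42.5] [-72.4  67.9] [180.    0.   96.6]
deck 2655 [-96.9  76.8] [-64.6 103. ] [-80.8  89.9] 48.6
deck 356 [ 4.3 21.7] [20.5 24.4] [12.4 23. ] 46.7
tray 1660 [ 53.5 152.1] [ 69.6 165.5] [ 61.6 158.8] 24.0
```

Call:
apply_moves(series="-0.02 0 0 0 1;-0.01 -0.015 0.004 0 1;0 -0.012 0 0 1;0 0 0 0 1;0 0 0 0 1")

```text
time: 7.4
tool_pos: [487.3, 34.1, 40.7]
tcp_rot: [-180.0, -0.0, 96.5]
ft_force: [0.9, -0.3, -0.4]
finger_gap: 0.5
grip_force: 0.0
```

```bash
python3 -c "from h import *;wrist()"
```

```text
7.4 [487.3  34.1  40.7] [-81.4  57.3] [-180.    -0.    96.5]
deck 2654 [-97.3  78.8] [-70.5 104.8] [-83.9  91.8] 48.6
deck 283 [-86.6  66.8] [-73.5  68.7] [-80.   67.8] 48.5
deck 84 [-93.2  63.5] [-87.1  64.8] [-90.2  64.2] 50.4
deck 89 [-73.1  63. ] [-66.7  64.6] [-69.9  63.8] 50.6
deck 1058 [-15.1  21.6] [20.9 25. ] [ 2.9 23.3] 47.5
tray 871 [ 53.3 152.1] [ 70.2 165.7] [ 61.8 158.9] 18.3
```

Nut4 is at x = -83.9 and the TCP at -81.4, so I'll shift about 3 mm and push on.

Call:
apply_moves(series="0.02 -0.01 0 0 1;0.025 0 0 0 1;0.03 0 0 0 1;0.03 0 0 0 1;0.03 0 0 0 1")

```text
time: 7.87
tool_pos: [480.0, 75.7, 40.8]
tcp_rot: [180.0, -0.0, 96.6]
ft_force: [0.1, 0.2, -0.5]
finger_gap: -0.1
grip_force: 0.1
```

```bash
python3 -c "from h import *;wrist()"
```

```text
7.8667 [480.   75.7  40.8] [-83.6  99.5] [180.   -0.   96.6]
deck 2747 [-95.1 105.1] [-67.5 134.7] [-81.3 119.9] 48.7
deck 81 [-95.9 105.5] [-89.4 106.9] [-92.6 106.2] 50.4
tray 1377 [ 53.1 152.5] [ 73.8 165.9] [ 63.4 159.2] 22.0
```

Call:
apply_moves(series="0.03 0.003 0 0 1;0.03 0.003 0 0 1;0.03 0 0 0 1;0.03 0 0 0 1;0.005 0 0 0 1")

```text
time: 8.33
tool_pos: [477.4, 113.5, 40.8]
tcp_rot: [-180.0, -0.0, 96.6]
ft_force: [0.0, -0.6, -0.6]
finger_gap: -0.2
grip_force: 0.0
```

Call:
apply_moves(series="0 0 -0.05 0 1;0 0 -0.1 0 1;0 0 0 0 1")

```text
time: 8.58
tool_pos: [480.6, 112.5, 90.7]
tcp_rot: [179.6, 0.0, 96.6]
ft_force: [1.2, 0.2, 1.1]
finger_gap: -0.2
grip_force: 0.0
```

```bash
python3 -c "from h import *;wrist()"
```

```text
8.5833 [480.6 112.5  90.7] [-78.5 136. ] [179.6   0.   96.6]
tray 1061 [ 53.4 152. ] [ 81.2 166. ] [ 67.3 159. ] 24.8
tray 990 [-93.  151.5] [-65.4 165.3] [-79.2 158.4] 25.5
```

Call:
apply_moves(series="-0.097 0.008 0 0 1;-0.097 0.008 0 0 1;-0.097 0.008 0 0 1;-0.097 0.008 0 0 1;-0.097 0.008 0 0 1")

```text
time: 9.05
tool_pos: [505.9, -32.5, 85.1]
tcp_rot: [-180.0, -0.0, 96.6]
ft_force: [0.6, 0.3, 0.6]
finger_gap: 0.1
grip_force: 0.0
```

Call:
apply_moves(series="-0.097 0.008 0 0 1;-0.097 0.008 0 0 1;-0.097 0.008 0 0 1;0 0 0 0 1;0 0 0 0 1")

```text
time: 9.47
tool_pos: [522.9, -118.4, 85.1]
tcp_rot: [-180.0, -0.0, 96.4]
ft_force: [-0.6, 0.2, -0.1]
finger_gap: -0.1
grip_force: 0.0
```

Call:
apply_moves(series="0 0 0 0 1;0 0 0 0 1;0 0 0 0 1")

```text
time: 9.72
tool_pos: [523.0, -116.0, 85.5]
tcp_rot: [-180.0, -0.0, 96.6]
ft_force: [-0.7, -0.7, 0.7]
finger_gap: 0.1
grip_force: 0.0
```

```bash
python3 -c "from h import *;wrist()"
```

```text
9.7167 [ 523.  -116.    85.5] [-64.  -95.9] [-180.    -0.    96.6]
deck 685 [-15.8 -35.7] [-14.   23.2] [-14.9  -6.3] 47.7
deck 1605 [-72.8 -73.5] [-45.4 -48.2] [-59.1 -60.8] 48.7
deck 1902 [ 62.3 -77.8] [ 88.7 -50.2] [ 75.5 -64. ] 48.6
deck 2455 [ -40.8 -141.5] [ 103.9 -137.9] [  31.6 -139.7] 47.4
deck 280 [-103.9 -141.2] [ -85.8 -139.1] [ -94.8 -140.1] 47.6
```

Call:
apply_moves(series="0 0.016 0.06 0.001 1;0 0 0.04 0 1;0 0 0.03 0 1;0 0 0.017 0 1;0 0 0 0 1")

```text
time: 10.18
tool_pos: [526.5, -115.9, 39.8]
tcp_rot: [-179.8, -0.1, 96.5]
ft_force: [0.0, -0.9, 0.1]
finger_gap: -0.2
grip_force: 0.0
```

Call:
apply_moves(series="0 0 0 0 1;0 0 0 0 1")

```text
time: 10.35
tool_pos: [528.4, -116.7, 42.2]
tcp_rot: [180.0, 0.0, 96.4]
ft_force: [0.4, -0.6, 0.1]
finger_gap: 0.1
grip_force: 0.0
```

```bash
python3 -c "from h import *;wrist('w3.png')"
```

```text
10.35 [ 528.4 -116.7   42.2] [-58.8 -97.4] [180.    0.   96.4]
deck 1183 [-16.1 -35.7] [-14.6  15.9] [-15.4  -9.9] 47.7
deck 2628 [-73.  -73.8] [-45.5 -48.1] [-59.2 -61. ] 48.7
deck 2463 [ 62.1 -77.5] [ 82.9 -50. ] [ 72.5 -63.8] 48.4
deck 234 [-64.2 -87.6] [-50.9 -86.1] [-57.6 -86.8] 49.3
deck 62 [-70.6 -91.5] [-64.7 -90. ] [-67.6 -90.8] 51.0
deck 64 [-50.5 -91.5] [-44.5 -90.1] [-47.5 -90.8] 51.0
deck 2644 [  14.1 -141.9] [ 103.9 -137.7] [  59.  -139.8] 47.4
deck 106 [ -60.4 -141.6] [ -55.8 -138.6] [ -58.1 -140.1] 49.2
```

View pics/w3.png

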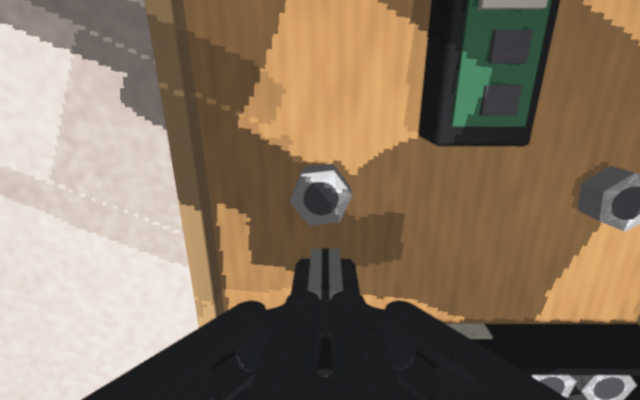

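Nut3 at (321,195) is dead ahead of the fingers, with the module clear to the right. I'll push.

Call:
apply_moves(series="0.015 0 0.003 0 1;0.025 0 0 0 1;0.03 0 0 0 1;0.03 0 0 0 1;0.03 0 0 0 1")

```text
time: 10.82
tool_pos: [523.6, -76.7, 40.9]
tcp_rot: [180.0, -0.0, 96.5]
ft_force: [0.7, -0.6, 0.3]
finger_gap: 0.0
grip_force: 0.2
```

Call:
apply_moves(series="0.03 0 0 0 1;0.03 0 0 0 1;0.03 0 0 0 1;0 0 0 0 1")

```text
time: 11.15
tool_pos: [520.3, -49.1, 40.6]
tcp_rot: [-180.0, -0.0, 96.5]
ft_force: [-0.9, -1.3, 0.8]
finger_gap: 0.5
grip_force: 0.0
```

```bash
python3 -c "from h import *;wrist()"
```

```text
11.15 [520.3 -49.1  40.6] [-58.7 -29.2] [-180.    -0.    96.5]
deck 1367 [-16.1 -34.9] [19.5 23.9] [ 1.7 -5.5] 47.8
deck 2746 [-71.4 -19.7] [-44.    7.1] [-57.7  -6.3] 48.6
deck 85 [-70.9 -23.2] [-64.5 -21.8] [-67.7 -22.5] 50.3
deck 90 [-50.5 -23.8] [-44.1 -21.9] [-47.3 -22.8] 50.7
deck 2360 [ 61.6 -77.6] [ 89.3 -49.9] [ 75.4 -63.8] 48.4
```

Well centred. From y = -29 to about 100:

Call:
apply_moves(series="0.02 0.002 0 0 1;0.03 0 0 0 1;0.03 0 0 0 1;0.03 0 0 0 1;0.03 0 0 0 1")

```text
time: 11.62
tool_pos: [516.4, -8.3, 40.8]
tcp_rot: [-180.0, -0.0, 96.4]
ft_force: [0.5, 0.1, 0.2]
finger_gap: -0.1
grip_force: 0.1
```

Call:
apply_moves(series="0.03 0 0 0 1;0.03 0 0 0 1;0.03 0 0 0 1;0.03 0 0 0 1;0.03 0 0 0 1")

```text
time: 12.03
tool_pos: [511.3, 36.5, 40.8]
tcp_rot: [-180.0, -0.0, 96.4]
ft_force: [0.3, -0.1, 0.7]
finger_gap: -0.1
grip_force: 0.1
```

```bash
python3 -c "from h import *;wrist()"
```

```text
12.0333 [511.3  36.5  40.8] [-57.3  56.8] [-180.    -0.    96.4]
deck 2676 [-70.6  66.6] [-42.9  92.1] [-56.8  79.4] 48.7
deck 85 [-69.4  62.7] [-63.   64.3] [-66.2  63.5] 50.2
deck 83 [-49.   62.4] [-42.7  64.1] [-45.8  63.2] 50.5
deck 350 [ 5.1 21.7] [20.4 24.9] [12.8 23.3] 46.8
tray 2494 [ 53.6 152.3] [ 81.2 165.9] [ 67.4 159.1] 26.3
tray 2076 [-92.6 151.8] [-65.  165.2] [-78.8 158.5] 26.6
```

Nut4 lies in the tray at x -92..-65, so I'll steer nut3 slightly towards +x to land beside it.

Call:
apply_moves(series="0.025 0.006 0 0 1;0.025 0.006 0 0 1;0.025 0.006 0 0 1;0.025 0.006 0 0 1;0.025 0.006 0 0 1")

```text
time: 12.5
tool_pos: [516.4, 74.5, 40.8]
tcp_rot: [180.0, 0.0, 96.4]
ft_force: [0.3, -0.7, 0.3]
finger_gap: -0.3
grip_force: 0.1
```

```bash
python3 -c "from h import *;wrist()"
```

```text
12.5 [516.4  74.5  40.8] [-47.6  93.9] [180.    0.   96.4]
deck 2662 [-61.3 103.7] [-33.7 129.1] [-47.5 116.4] 48.6
deck 80 [-59.9 100.1] [-53.5 101.2] [-56.7 100.6] 50.4
deck 82 [-39.4  99.6] [-33. 101.] [-36.2 100.3] 50.2
tray 1870 [ 54.  152.6] [ 80. 166.] [ 67.  159.3] 26.4
tray 1664 [-93.1 151.8] [-65.2 165.1] [-79.2 158.4] 26.7
```

Nut3 followed and now spans x -61..-34, clear of nut4. I'll finish the push, then travel to nut2.

Call:
apply_moves(series="0.03 0 0 0 1;0.03 0 0 0 1;0.03 0 0 0 1;0.03 0 0 0 1;0.02 0 0 0 1")

```text
time: 12.97
tool_pos: [511.2, 116.8, 40.8]
tcp_rot: [-180.0, -0.0, 96.5]
ft_force: [-1.1, 0.0, 0.6]
finger_gap: -0.2
grip_force: 0.0
```

Call:
apply_moves(series="0 0 -0.05 0 1;0 0 -0.1 0 1;0 0 0 0 1;0 0 0 0 1;0 0 0 0 1")

```text
time: 13.38
tool_pos: [511.5, 115.8, 85.8]
tcp_rot: [180.0, -0.0, 96.5]
ft_force: [0.1, 0.1, -0.3]
finger_gap: -0.5
grip_force: 0.0
```

```bash
python3 -c "from h import *;wrist()"
```

```text
13.3833 [511.5 115.8  85.8] [-47.5 135.5] [180.   -0.   96.5]
tray 1027 [-61.5 152.1] [-33.7 165.9] [-47.6 159. ] 25.5
tray 1044 [ 53.9 152.3] [ 80.6 166.1] [ 67.2 159.2] 25.5
tray 1030 [-93.  151.6] [-65.3 165.4] [-79.2 158.5] 25.5
```

Call:
apply_moves(series="0 0.1025 0 0 1;0 0.1025 0 0 1;0 0.1025 0 0 1;0 0.1025 0 0 1;-0.0973 0 0 0 1")

```text
time: 13.85
tool_pos: [639.2, 104.2, 82.6]
tcp_rot: [-179.9, -0.1, 96.6]
ft_force: [0.6, -0.2, 1.1]
finger_gap: -0.4
grip_force: 0.0
```

Call:
apply_moves(series="-0.0973 0 0 0.004 1;-0.0973 0 0 0 1;-0.0973 0 0 0 1;-0.0973 0 0 0 1;-0.0973 0 0 0 1")

```text
time: 14.27
tool_pos: [651.3, -46.0, 83.9]
tcp_rot: [-179.8, -0.0, 96.0]
ft_force: [1.4, -0.0, -0.6]
finger_gap: 0.1
grip_force: 0.0
```

Call:
apply_moves(series="-0.0973 0 0 0 1;-0.0973 0 0 0 1;0 0 0 0 1;0 0 0 0 1;0 0 0 0 1")

```text
time: 14.68
tool_pos: [657.7, -102.5, 84.4]
tcp_rot: [-179.9, -0.1, 95.9]
ft_force: [-0.8, 0.8, 0.5]
finger_gap: 0.1
grip_force: 0.0
```

Call:
apply_moves(series="0 0 0 0 1;0 0 0 0 1")

```text
time: 14.85
tool_pos: [658.2, -101.5, 85.3]
tcp_rot: [-180.0, -0.0, 96.1]
ft_force: [-0.3, 1.0, 0.0]
finger_gap: -0.4
grip_force: 0.0
```

```bash
python3 -c "from h import *;wrist()"
```

```text
14.85 [ 658.2 -101.5   85.3] [ 71.9 -97.9] [-180.    -0.    96.1]
deck 799 [ 18.1 -36.8] [21.7 22.5] [19.9 -7.1] 47.7
deck 1599 [ 62.7 -77.5] [ 88.1 -50.6] [ 75.4 -64. ] 48.6
deck 150 [  94.5 -141.2] [ 103.8 -139.2] [  99.2 -140.2] 47.6
deck 2585 [-103.9 -141.4] [  50.  -137.8] [ -27.  -139.6] 47.5
```

Call:
apply_moves(series="0 0.0117 0.06 -0.007 1;0 0 0.04 0 1;0 0 0.03 0 1;0 0 0.018 0 1;0 0 0 0 1")

```text
time: 15.32
tool_pos: [660.4, -101.9, 39.0]
tcp_rot: [-179.8, -0.1, 96.8]
ft_force: [-0.1, 0.2, 0.0]
finger_gap: 0.4
grip_force: 0.0
```

Call:
apply_moves(series="0 0 0 0 1;0 0 0 0 1;0 0 0 0 1")

```text
time: 15.57
tool_pos: [662.7, -102.7, 42.4]
tcp_rot: [179.9, 0.0, 96.8]
ft_force: [0.4, -0.3, -0.0]
finger_gap: 0.1
grip_force: 0.0
```

```bash
python3 -c "from h import *;wrist()"
```

```text
15.5667 [ 662.7 -102.7   42.4] [ 76.2 -99.6] [179.9   0.   96.8]
deck 1633 [ 18.5 -36.6] [21.9 14. ] [ 20.2 -11.3] 47.6
deck 2612 [ 62.8 -77.5] [ 88.  -50.3] [ 75.4 -63.9] 48.6
deck 224 [ 70.8 -90.1] [ 84.  -88.2] [ 77.4 -89.2] 49.3
deck 2926 [ -93.4 -141.4] [   8.  -137.2] [ -42.7 -139.3] 47.2
deck 65 [  75.4 -141.3] [  79.  -138.9] [  77.2 -140.1] 50.3
```

Call:
apply_moves(series="0.02 -0.002 0.004 0 1;0.025 0 0 0 1;0.03 0 0 0 1;0.03 0 0 0 1;0.03 0 0 0 1")

```text
time: 16.03
tool_pos: [656.5, -61.1, 40.3]
tcp_rot: [180.0, -0.0, 96.8]
ft_force: [-0.5, -0.4, 1.0]
finger_gap: 0.0
grip_force: 0.1
```

Call:
apply_moves(series="0.03 0 0 0 1;0.03 0 0 0 1;0.03 0 0 0 1;0 0 0 0 1")

```text
time: 16.37
tool_pos: [653.2, -33.3, 40.1]
tcp_rot: [-180.0, -0.0, 96.9]
ft_force: [-0.8, 0.6, 0.4]
finger_gap: 0.2
grip_force: 0.0
```

```bash
python3 -c "from h import *;wrist()"
```

```text
16.3667 [653.2 -33.3  40.1] [ 75.1 -29.6] [-180.    -0.    96.9]
deck 1688 [-13.1 -36.6] [21.5 24. ] [ 4.2 -6.3] 47.8
deck 2804 [ 56.1 -19.9] [83.5  6.6] [69.8 -6.6] 48.6
deck 94 [ 63. -24.] [ 69.3 -21.9] [ 66.2 -23. ] 50.4
deck 99 [ 83.3 -23.7] [ 89.7 -22.2] [ 86.5 -23. ] 50.2
```

Call:
apply_moves(series="-0.02 0 0 0 1;0 -0.016 0 0 1;0 0 0 0 1;0.02 0 0 0 1;0.03 0 0 0 1")

```text
time: 16.83
tool_pos: [647.5, -27.9, 40.2]
tcp_rot: [180.0, 0.0, 96.7]
ft_force: [-0.6, 0.8, -0.0]
finger_gap: 0.0
grip_force: 0.1
```

Call:
apply_moves(series="0.03 0 0 0 1;0.03 0 0 0 1;0.03 0 0 0 1;0.03 0 0 0 1;0.02 0 0 0 1")

```text
time: 17.25
tool_pos: [642.4, 16.2, 40.2]
tcp_rot: [-180.0, -0.0, 96.8]
ft_force: [-0.0, -0.1, 0.2]
finger_gap: 0.1
grip_force: 0.1
```

```bash
python3 -c "from h import *;wrist()"
```

```text
17.25 [642.4  16.2  40.2] [70.5 20.8] [-180.    -0.    96.8]
deck 2869 [57.  26.5] [85.1 56. ] [71.  41.2] 48.7
deck 1313 [-15.1  -4.2] [21.3 24.9] [ 3.1 10.4] 47.6
```

Nut2 is centred and past the module. Nut1 occupies x 53..81 in the tray, so I'll turn the fingers 20° and push diagonally to drop nut2 in a free spot.

Call:
apply_moves(series="-0.035 0 0 0 1;0 0.03 0 0 1;0 0 0 -0.058 1;0 0 0 -0.058 1;0 0 0 -0.058 1")

```text
time: 17.72
tool_pos: [653.1, 3.9, 40.2]
tcp_rot: [-180.0, 0.0, 117.0]
ft_force: [-0.7, 0.5, -0.2]
finger_gap: 0.1
grip_force: 0.0
```

Call:
apply_moves(series="0 0 0 0 1;0 0 0 0 1")

```text
time: 17.88
tool_pos: [652.9, 4.2, 40.2]
tcp_rot: [-180.0, 0.0, 116.5]
ft_force: [0.2, 1.5, 0.1]
finger_gap: -0.1
grip_force: 0.0
```

```bash
python3 -c "from h import *;wrist('w4.png')"
```

```text
17.8833 [652.9   4.2  40.2] [79.4  7.7] [-180.     0.   116.5]
deck 2716 [57.1 31.7] [84.5 56.6] [70.8 44.2] 48.6
deck 1530 [-14.6 -34.8] [21.2 24.6] [ 3.3 -5.1] 47.8
deck 296 [70.8 14.9] [83.3 20.1] [77.  17.5] 48.4
deck 98 [65.6  9.2] [71.7 11.8] [68.6 10.5] 50.1
deck 95 [84.7 15.6] [91.  18.5] [87.8 17. ] 50.2
```

View pics/w4.png

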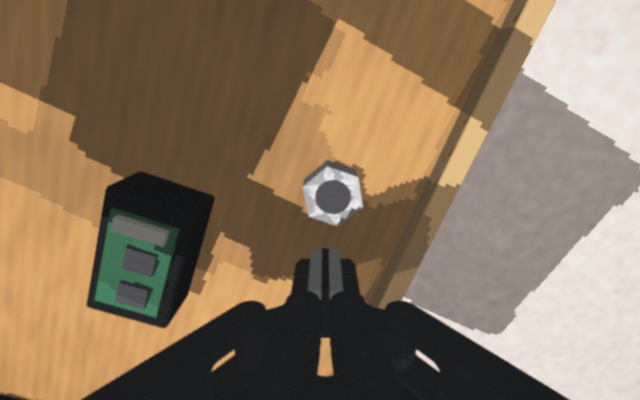

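Nut2 at (333,195) is about 4 mm right of the finger axis. I'll shift and push diagonally.

Call:
apply_moves(series="0.01 0.014 0 0 1;0.025 0 0 0 1;0.025 0 0 0 1;0.025 0 0 0 1;0.025 0 0 0 1")

```text
time: 18.35
tool_pos: [641.2, 37.6, 40.2]
tcp_rot: [-180.0, -0.0, 116.7]
ft_force: [-0.5, -0.7, -0.2]
finger_gap: -0.2
grip_force: 0.1
```

Call:
apply_moves(series="0.025 0 0 0 1;0.025 0 0 0 1;0.025 0 0 0 1;0.025 0 0 0 1;0.01 0 0 0 1")

```text
time: 18.77
tool_pos: [626.3, 67.2, 40.2]
tcp_rot: [-180.0, -0.0, 116.8]
ft_force: [0.1, -0.2, -0.3]
finger_gap: -0.1
grip_force: 0.1
```

```bash
python3 -c "from h import *;wrist()"
```

```text
18.7667 [626.3  67.2  40.2] [60.6 73.5] [-180.    -0.   116.8]
deck 2938 [35.2 74.9] [ 72.1 106.5] [53.6 90.7] 48.7
deck 999 [-15.   22.1] [16.5 25.6] [ 0.8 23.8] 47.5
tray 1280 [-61.1 152.2] [-32.8 165.2] [-47.  158.7] 24.4
tray 1772 [ 54.1 152.4] [ 82.4 166. ] [ 68.2 159.2] 26.9
```

Call:
apply_moves(series="-0.018 0 0 0 1;0 -0.014 0 0 1;0.018 0 0 0 1;0.025 0 0 0 1;0.025 0 0 0 1")

```text
time: 19.23
tool_pos: [616.1, 77.7, 40.2]
tcp_rot: [180.0, -0.0, 116.7]
ft_force: [-0.5, 0.4, -0.1]
finger_gap: 0.0
grip_force: 0.1
```

Call:
apply_moves(series="0.025 0 0 0 1;0.015 0 0 0 1;0 0 0 0 1")

```text
time: 19.48
tool_pos: [610.4, 89.6, 40.1]
tcp_rot: [-180.0, -0.0, 116.8]
ft_force: [0.3, -0.1, -0.3]
finger_gap: -0.1
grip_force: 0.0
```

```bash
python3 -c "from h import *;wrist()"
```

```text
19.4833 [610.4  89.6  40.1] [47.5 97.6] [-180.    -0.   116.8]
deck 2928 [26.6 98.9] [ 59.  132.6] [ 42.8 115.8] 48.7
tray 2247 [-90.5 151.7] [-64.3 165.5] [-77.4 158.6] 26.6
tray 1979 [-61.5 152.6] [-33. 166.] [-47.2 159.3] 26.7
tray 1578 [ 53.9 152.3] [ 82.6 165.9] [ 68.2 159.1] 26.7
```

Call:
apply_moves(series="0.025 0 0 0 1;0.03 0 0 0 1;0.03 0 0 0 1;0.03 0 0 0 1;0.03 0 0 0 1")

```text
time: 19.95
tool_pos: [590.8, 128.1, 40.1]
tcp_rot: [-180.0, -0.0, 116.7]
ft_force: [-0.1, -0.4, -0.1]
finger_gap: 0.1
grip_force: 0.0
```

Call:
apply_moves(series="0 0 0 0 1;0 0 -0.05 0 1;0 0 -0.1 0 1;0 0 0 0 1;0 0 0 0 1")

```text
time: 20.37
tool_pos: [593.4, 127.4, 87.8]
tcp_rot: [179.7, 0.1, 116.7]
ft_force: [0.2, -0.2, -0.0]
finger_gap: 0.1
grip_force: 0.0
```

```bash
python3 -c "from h import *;wrist()"
```

```text
20.3667 [593.4 127.4  87.8] [ 35.2 137.1] [1.797e+02 1.000e-01 1.167e+02]
deck 66 [ 1.8 22.2] [ 8.7 25. ] [ 5.2 23.6] 48.5
tray 1212 [-92.5 151.5] [-64.4 165.9] [-78.4 158.7] 25.8
tray 1128 [-61.2 151.9] [-33.5 165.8] [-47.4 158.9] 25.6
tray 988 [ 13.1 151.4] [ 41.6 167.1] [ 27.4 159.2] 25.8
tray 936 [ 53.9 152.2] [ 81.7 166. ] [ 67.8 159.1] 25.7
```

All four nuts are in the tray, their centres about 14 mm inside the near wall. I'll lift clear, verify once, and hand in.

Call:
apply_moves(series="0 0 -0.1 0 1;0 0 -0.1 0 1;0 0 -0.1 0 1;0 0 0 0 1;0 0 0 0 1")

```text
time: 20.83
tool_pos: [592.6, 127.2, 176.7]
tcp_rot: [179.8, 0.1, 116.7]
ft_force: [-0.8, 1.3, 0.2]
finger_gap: -0.0
grip_force: 0.0
```

```bash
python3 -c "
from h import *;wrist('w5.png')
from bench import hand_in;print(hand_in())"
```

```text
20.8333 [592.6 127.2 176.7] [ 34.4 137. ] [1.798e+02 1.000e-01 1.167e+02]
deck 265 [-15.4  20.9] [20.3 24.9] [ 2.4 22.9] 47.8
tray 579 [-92.8 151.5] [-65.  165.6] [-78.9 158.6] 25.9
tray 540 [-61.1 152.2] [-33.7 165.6] [-47.4 158.9] 26.1
tray 498 [ 12.9 151.7] [ 40.9 166.8] [ 26.9 159.2] 26.1
tray 470 [ 53.7 152.2] [ 81.6 165.7] [ 67.6 159. ] 26.1
the job is handed in; nothing more can be done
None
```

View pics/w5.png

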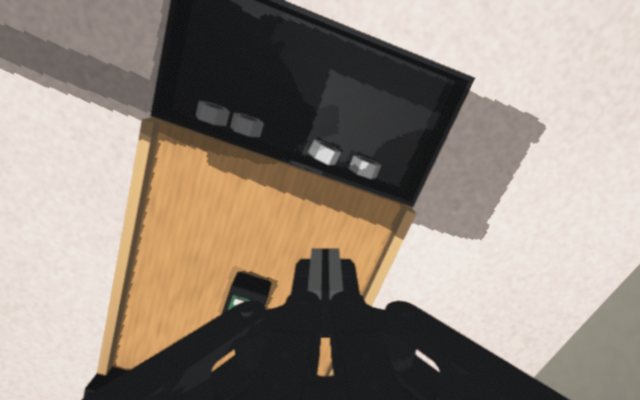

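The job is handed in at 20.8 s with all four nuts in the catch tray (last wrist picture, near (212,112), (246,124), (324,152) and (364,166)) and the module where it started; the pot and screwdriver were not re-measured but the arm stayed clear of them, and no verdict was returned.

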